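# Drop a weighed batch of heat sinks into the kit tray

### The arm

A 6-joint arm with a two-finger parallel gripper is mounted at the origin on a cart in front of the work surface, level with it; the furniture and walls round the work are solid. World frame = base frame: x ahead of the robot, y to its left, z up, the work surface at z = 0. Lengths are in mm, angles in rad, forces in N, time in s.
With the tool pointing down it reaches from about 400 to 825 mm from the base axis. Payload 7 kg.
Tool frame: the origin (TCP) lies midway between the tips of the shut fingers; the grasp point (between the pads) lies 19 mm behind it; z points along the fingers, y is the line along which they close (so a half turn about z gives the same grasp; the last joint's range is limited). The gripper opens to 88 mm and grips with 3 to 60 N. Pads are 19 mm wide; open, the fingers measure 130 mm over their backs; the gripper's body (78 mm by 193 mm) begins 47 mm behind the grasp point.
Start: joints at [-1.053, 0.359, 0.012, 0, -1.224, -0.288], TCP at [153.728, -657.239, 226.561] pointing down, gripper open.
Joint ranges: [-3.07, 3.07], [-1.43, 2.12], [-1.02, 1.25], [-3.03, 1.67], [-3.05, -0], [-3.03, 3.03]. Speed limits (rad/s): [2.39, 2.39, 3.01, 3.14, 3.14, 3.14].

### API

Orientations are given as a unit quaternion [x, y, z, w].
In Python, from plant import move_ptp, line_to, move_joints, move_gripper, pause, solve_ik, camera, get_calibration, Unreachable, close_job, find_in, masks_of, current_t, current_joint_pos, current_qvel, current_tau, current_tcp_pos, current_eef_rot, current_contact_force, current_moment, current_width, current_finger_force gives the robot as it stands. Calls block until the motion is done:
- move_ptp(position, orientation): joint-space move of the TCP to a pose.
- line_to(position, velocity=150, ori=None): straight line of the TCP; ori=None keeps the orientation; velocity is the mean speed in mm/s.
- move_joints(angles): joint-space move.
- move_gripper(opening, force=None): finger opening in mm; force is the grip in N (None keeps the last); returns when the fingers have stopped.
- pause(seconds).
- solve_ik(position, orientation): joint angles nearest the present ones, or None.
- camera(name): name is "scene" or "top" or "wrist"; returns the picture (420x560x3 uint8, red, green, blue); there is no depth.
- get_calibration(name): a dict with "fx", "fy", "cx", "cy" (pixels), "distortion" ([k1, k2, p1, p2, k3] as OpenCV has them; the pictures are not rectified), "view" (4x4, takes a point from world to camera coordinates); the wrist camera has in their place "T_tool_cam" (4x4, takes a point from camera to tool coordinates, whose origin is the TCP and whose axes are the flange's). Camera axes: x right, y up, looking along -z (the intrinsics and any distortion apply to the point x, -y, -z); pixel columns grow to the right and rows downward; lengths in mm; the calibration is good to about 2 mm. A picture is of the moment at which its call begins: read the wrist's pose just before it. get_calibration takes no time and is no camera call.
A pose or a line that the arm cannot do raises Unreachable and nothing moves.
- close_job(): hands the job in; it is judged then, once.
Trained networks look in the newest picture that a camera, given by its name, has taken for a name from the list of things; names that differ only in an ending like _2 or _b are one class to them, and where a whole thing is asked for, a point or a joint stands for the part that bears it (a point fixed in the world has none). Each returns a list of dicts, best first, with "conf" (0 to 1); they miss things now and then, are a little off and sometimes report something else, mostly with a low value. They report only what shows in the picture. A call takes as long as a camera call.
- find_in(camera, target): "point" ([column, row] in pixels, amid what is visible of it).
- masks_of(camera, target): "mask" (420x560 bool, what is visible of it) and "point" ([column, row] in pixels, amid what is visible of it).
Readings, each from a call of its own:
- current_t(): time.
- current_joint_pos(): joint angles.
- current_qvel(): joint speeds.
- current_tau(): joint torques, N m.
- current_tcp_pos(): TCP position.
- current_eef_rot(): TCP orientation.
- current_contact_force(): force on the tool from outside, world axes, zero at the start.
- current_moment(): the same for the moment, N m.
- current_width(): finger opening in mm.
- current_finger_force(): force on a finger pad.
Only numpy, scipy, OpenCV 4.12 (cv2) and the standard library are available. Lean on these libraries where they do the work, as an engineer would, in place of code of your own. Each camera call takes 0.05 s, during which the arm holds its last target. There are 200 camera calls.

### The job

Make up a kit on the small weigh hopper with the drop bottom: with the hopper empty, turn the dial's rim until its long zero mark stands at the pointer; put every heat sink lying on the bench into the hopper with its trap door bolted, set the grey tray on the bench under the hopper, then draw the bolt and swing the trap door wide open by its lever so that the whole batch drops into the tray. Finish with the trap swung fully shut and the bolt pushed fully home again, the heat sinks in the tray and the dial back at zero; leave the two relays where they lie.

Things in the scene. Friction and masses are not known exactly. Their poses are not given: they have to be found in the camera images.
- hopper_scale: fixed bench weigh scale; origin on the bench below the hopper's centre; x points from its open front to its column, y to its left, z up. Column at the rear: head 76 mm wide, 232 high, 84 to 178 mm behind; dial axis at x = +126 mm; foot from x = +112 mm. The bench below the hopper is free. Bolt bracket on the hopper's right side (to y = -160, z = 118 to 140 mm), lever on its left side
- hopper_mouth (a point): centre of the open top of the hopper, a square aluminium bin 96 x 96 mm inside, walls 3 mm, rim 232 mm above the bench, front lip flared to 67 mm in front of the centre; axes as the scale's. The hopper hangs on a soft spring (120 N/m) and moves only up and down: 3 mm up, 7.5 mm down at most
- hopper_floor (a point): centre of the upper face of the shut trap door, the hopper's floor, 92 mm below the rim (140 mm above the bench), axes as the scale's; the room inside is 96 x 96 mm
- trap (a joint): trap door (100 x 99 x 3 mm, the hopper's whole floor, hinged along its rear lower edge): 0 shut, 1.4 rad fully open, hanging down at the rear, its free edge 40 mm above the bench. Rigid with the lever; stiff hinge (0.14 N m), stays where it is left; blocked while the bolt is home
- trap_handle (a point): middle of the lever's grip: black round bar 14 mm thick, 62 mm long along the scale's y, on the left, away from the hopper. Trap shut: lever upright, leaning 0.26 rad to the column, grip 244 mm above the bench, 78 mm behind and 128 mm left of the hopper's centre. Opening swings it forward (scale's -x) and down, to 169 mm above the bench, 48 mm in front of the centre
- trap_hinge (a point): point of the trap's hinge line beside the lever's grip: centre of the arc that trap_handle follows (radius 108 mm, in the scale's x-z plane); 50 mm behind the hopper's centre, 140 mm above the bench
- bolt (a joint): latch bolt (steel rod 10 mm thick, 130 mm above the bench, on the hopper's right): 0 fully home, its round nose 21 mm under the shut trap's right edge; 0.026 m fully drawn to the scale's -y (clear of the trap from about 0.022). 1.2 N of friction, stays where it is left
- bolt_knob (a point): point on the axis of the bolt's upright black knob, 13 mm thick, 143 to 185 mm above the bench (this point 166 mm); moves with the bolt. Home: 10 mm behind and 120 mm right of the hopper's centre; the guide blocks beside it reach 140 mm high, the hopper's wall is 69 mm from it
- dial_centre (a point): centre of the dial on top of the column, at half the height of its knurled rim: 66 mm across, from 238 to 252 mm above the bench, vertical axis
- bezel (a joint): angle of the dial's rim and white scale, clockwise from above positive, -0.7 to 1.7; 0: zero mark to the front (the scale's -x). Turned by gripping the rim across its 66 mm; friction 0.05 N m
- pointer (a joint): angle of the black pointer, same sense and origin as the bezel; driven by the weight in the hopper (about 0.3 rad clockwise for a heat sink); empty it rests between -0.4 and 0.5. Bezel and pointer equal: the dial reads zero
- dial_zero (a point): middle of the zero mark, the one long thick black line on the turning scale (9 mm long, 3 mm wide, its neighbours left out), 22 mm from the dial's centre
- pointer_tip (a point): tip of the black pointer (its thin end; the short thick end is the tail), 22 mm from the dial's centre
- tray: loose grey kit tray, 160 (x) x 110 (y) x 34 mm high, walls and floor 3 mm, 0.13 kg, origin at the centre of its underside. A grip lug on its -x end wall: 36 mm wide (y), from x = -80 to -113 mm, 12 to 38 mm high (grip it across y at x = -98 mm, clear of the wall). It catches all if its x is along the scale's x, lug to the front, origin about 30 mm in front of the hopper's centre
- sink_a: black finned heat sink, 16 x 22 x 14 mm high (one of them is 12 mm high), origin at the centre of its underside; own x along the 16 mm side (grip it across this), y along the 22 mm side, z up. May be absent (None). 0.012 kg
- sink_b: black finned heat sink, 16 x 22 x 14 mm high (one of them is 12 mm high), origin at the centre of its underside; own x along the 16 mm side (grip it across this), y along the 22 mm side, z up. May be absent (None). 0.012 kg
- sink_c: black finned heat sink, 16 x 22 x 14 mm high (one of them is 12 mm high), origin at the centre of its underside; own x along the 16 mm side (grip it across this), y along the 22 mm side, z up. May be absent (None). 0.012 kg
- sink_d: black finned heat sink, 16 x 22 x 14 mm high (one of them is 12 mm high), origin at the centre of its underside; own x along the 16 mm side (grip it across this), y along the 22 mm side, z up. May be absent (None). 0.012 kg
- sink_e: black finned heat sink, 16 x 22 x 14 mm high (one of them is 12 mm high), origin at the centre of its underside; own x along the 16 mm side (grip it across this), y along the 22 mm side, z up. May be absent (None). 0.012 kg
- relay_a: white relay box, 16 x 34 x 12 mm, origin at the centre of its underside; stays where it is
- relay_b: white relay box, 16 x 36 x 12 mm, origin at the centre of its underside; stays where it is

How it is judged:
By the outcome, as a careful person would: the job done as asked, in the order asked, and still so for the second after the job is handed in, with the robot touching nothing.
Of sink_a, sink_b, sink_c, sink_d, sink_e only 3 to 5 are there at a start; the rules pass over those that are not, and their reading is None.
At some moment in a run one of sink_a, sink_b, sink_c, sink_d, sink_e may be knocked a few centimetres aside while the robot is not near it.
Once in a run the grip may slacken for a moment while it holds something.
It also fails if it takes over 210 s, if anything falls off the work surface, if the arm or the gripper's body presses on something with over 40 N, if the wrist force passes 120 N, or if a joint passes its speed limit or range.

## Working session

There is one attempt and no reset: what is moved stays moved. The work goes in short steps, each a Python script; the robot and the scene stay as the last script left them, time stands still between calls to the robot, and variables do not carry over. Pictures are saved under pics/ and viewed, at most 14 in all, crops included, and the job is handed in when it is done.

```bash
ls; mkdir -p pics
cat > h.py <<'E'
import numpy as np, cv2
from plant import *
from scipy.spatial.transform import Rotation as R
def cal(n):
    c=get_calibration(n); K=np.array([[c["fx"],0,c["cx"]],[0,c["fy"],c["cy"]],[0,0,1.]]); return c,K,np.array(c["distortion"],float)
def camT(n):
    c,K,d=cal(n)
    if n=="wrist":
        T=np.eye(4);T[:3,:3]=R.from_quat(current_eef_rot()).as_matrix();T[:3,3]=current_tcp_pos()
        M=T@np.array(c["T_tool_cam"])
    else: M=np.linalg.inv(np.array(c["view"]))
    return M,K,d
def ray(cam,px):
    M,K,d=cam
    u=cv2.undistortPoints(np.array(px,float).reshape(-1,1,2),K,d).reshape(-1,2)
    v=np.c_[u[:,0],-u[:,1],-np.ones(len(u))]@M[:3,:3].T
    return M[:3,3],v
def onz(cam,px,z):
    o,v=ray(cam,px); t=(z-o[2])/v[:,2]; return o+t[:,None]*v
def proj(cam,P):
    M,K,d=cam
    Q=(np.atleast_2d(P)-M[:3,3])@M[:3,:3]; Q=Q*[1,-1,-1]
    return cv2.projectPoints(Q.reshape(-1,1,3),np.zeros(3),np.zeros(3),K,d)[0].reshape(-1,2)
def save(n,im): cv2.imwrite("pics/"+n+".png",im[:,:,::-1])
def down(yaw): # tool z down, tool y (closing line) at angle yaw in world xy
    y=np.array([np.cos(yaw),np.sin(yaw),0]); z=np.array([0,0,-1.]); x=np.cross(y,z)
    return R.from_matrix(np.c_[x,y,z]).as_quat()
E
python3 - <<'E'
from h import *
print(current_t(),current_tcp_pos(),current_eef_rot(),current_width())
for n in("scene","top"):
    im=camera(n);save(n+"0",im);cam=camT(n);print(n,cam[0].round(2).tolist(),cam[1][0,0])
    for t in("hopper_scale","sink_a","relay_a","tray","trap_handle","bolt_knob","dial_zero","pointer_tip","dial_centre","hopper_mouth"):
        print(t,[(np.round(d["point"],1).tolist(),round(d["conf"],2),onz(cam,d["point"],0)[0].round(0)[:2].tolist()) for d in find_in(n,t)])
print(get_calibration("wrist"))
E
```

```text
pics
plant.py
0.0 [ 153.59467967 -656.80278384  225.6178988 ] [-1.14588421e-01  9.93412721e-01  7.94320742e-04 -1.71281230e-04] 87.7116132189494
scene [[-0.65, 0.49, -0.58, -207.59], [-0.76, -0.42, 0.5, 795.11], [0.0, 0.76, 0.65, 958.76], [0.0, 0.0, 0.0, 1.0]] 541.1330021110582
hopper_scale [([307.4, 159.3], 0.74, [767.0, -159.0])]
sink_a [([280.9, 302.8], 0.56, [392.0, 270.0]), ([312.3, 282.7], 0.43, [390.0, 174.0])]
relay_a [([324.4, 159.2], 0.72, [734.0, -200.0]), ([270.2, 289.6], 0.58, [438.0, 264.0]), ([356.0, 159.7], 0.57, [670.0, -272.0])]
tray [([197.9, 312.4], 0.6, [490.0, 430.0]), ([355.0, 155.7], 0.6, [687.0, -286.0])]
trap_handle [([283.6, 146.4], 0.68, [868.0, -150.0])]
bolt_knob [([353.4, 144.7], 0.47, [732.0, -327.0]), ([253.2, 271.3], 0.41, [509.0, 258.0])]
dial_zero [([293.0, 114.2], 0.97, [997.0, -305.0]), ([279.1, 142.8], 0.66, [893.0, -152.0])]
pointer_tip []
dial_centre [([322.0, 159.8], 0.62, [737.0, -192.0]), ([304.3, 157.1], 0.61, [782.0, -160.0])]
hopper_mouth [([323.9, 162.1], 0.82, [724.0, -188.0])]
top [[-0.02, 0.99, -0.11, 402.33], [-1.0, -0.02, 0.0, 141.
[... 625 characters left out ...]
pointer_tip [([346.6, 149.0], 0.44, [727.0, -34.0])]
dial_centre [([349.3, 188.5], 0.77, [606.0, -37.0])]
hopper_mouth [([346.8, 201.3], 0.68, [567.0, -28.0])]
{'fx': 330.3620768217559, 'fy': 330.3620768217559, 'cx': 278.91147713987436, 'cy': 209.8535382141209, 'distortion': array([-0.0469041,  0.       ,  0.       ,  0.       ,  0.       ]), 'T_tool_cam': array([[-1.33605626e-03,  9.68211240e-01,  2.50130387e-01,
         6.63254657e+01],
       [ 9.99999093e-01,  1.33639539e-03,  1.68480174e-04,
         3.86907137e-01],
       [-1.71148697e-04,  2.50130385e-01, -9.68212147e-01,
        -1.58472083e+02],
       [ 0.00000000e+00,  0.00000000e+00,  0.00000000e+00,
         1.00000000e+00]])}
```

Run:
```python
import cv2
a=cv2.imread("pics/top0.png");cv2.imwrite("pics/top0c.png",cv2.resize(a[120:300,150:400],(800,576),interpolation=cv2.INTER_CUBIC))
a=cv2.imread("pics/scene0.png");cv2.imwrite("pics/scene0c.png",cv2.resize(a[90:350,150:400],(577,600),interpolation=cv2.INTER_CUBIC))
```

```text
(no output)
```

View pics/top0c.png

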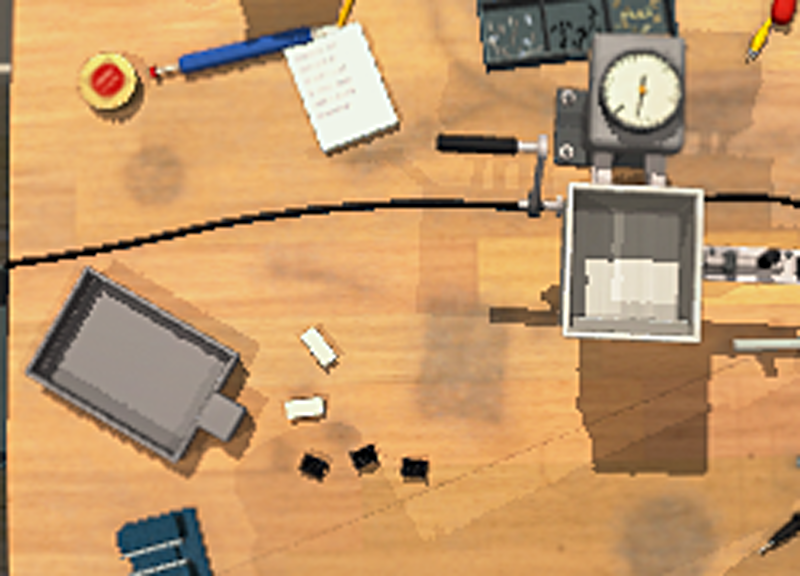

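View pics/scene0c.png

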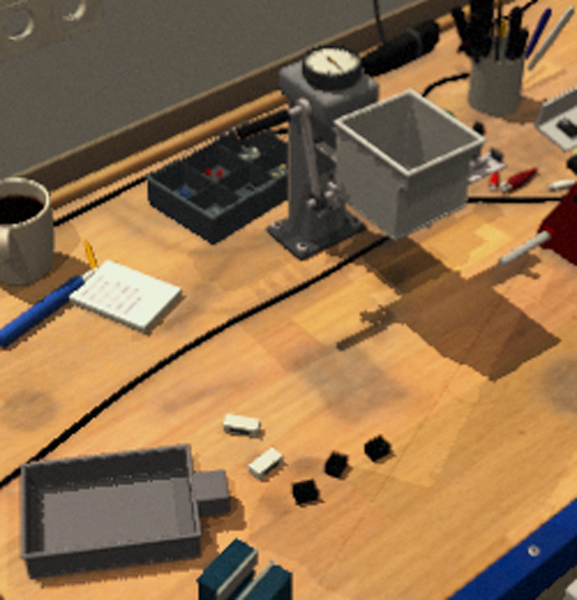

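Three sinks are visible: top-crop (315,466), (364,457) and (415,467). The relays are at (305,408) and (320,347), and the tray at (135,360) has its lug to the lower right. The hopper rim centre is near (633,262) and the dial near (642,90). The zero mark looks to be at lower left, (617,106). I'll take a closer look with the wrist camera.

Run:
```python
from h import *
p=current_tcp_pos(); line_to([p[0],p[1],400],250)
q=down(np.pi/2)
for P in ([610,-30,420],[610,-30,380],[580,-30,380]):
    try: move_ptp(P,q); break
    except Unreachable as e: print(P,e)
cam=camT("wrist"); im=camera("wrist"); save("w1",im); np.save("w1.npy",np.array([cam[0]]))
print(current_t(),current_tcp_pos(),current_joint_pos().round(2) if hasattr(current_joint_pos(),'round') else current_joint_pos())
for t,z in(("hopper_mouth",232),("dial_centre",252),("trap_handle",244),("bolt_knob",166),("dial_zero",252),("pointer_tip",252),("hopper_floor",140),("sink_a",10)):
    print(t,[(np.round(d["point"],1).tolist(),round(d["conf"],2),onz(cam,d["point"],z)[0].round(1)[:2].tolist()) for d in find_in("wrist",t)])
cv2.imwrite("pics/w1b.png",cv2.resize(im[:,:,::-1],(800,600),interpolation=cv2.INTER_CUBIC))
```

```text
4.725 [609.97304566 -30.72302262 419.97618778] [ 0.27  0.19  0.21  0.   -1.59 -1.84]
hopper_mouth [([303.8, 126.4], 0.98, [545.2, -4.7])]
dial_centre [([303.0, 142.1], 0.77, [559.9, -6.7])]
trap_handle [([310.7, 135.0], 0.95, [553.4, 1.4])]
bolt_knob [([213.0, 129.8], 0.59, [549.1, -110.5])]
dial_zero [([296.2, 241.1], 0.7, [661.7, -12.3]), ([301.0, 144.0], 0.48, [561.8, -8.7])]
pointer_tip []
hopper_floor [([306.4, 126.6], 0.76, [545.8, 5.4]), ([308.2, 134.1], 0.65, [555.3, 7.9])]
sink_a [([466.6, 25.4], 0.74, [386.7, 270.0]), ([408.9, 20.8], 0.65, [382.1, 175.7]), ([436.3, 26.4], 0.48, [389.5, 220.6])]
```

View pics/w1b.png

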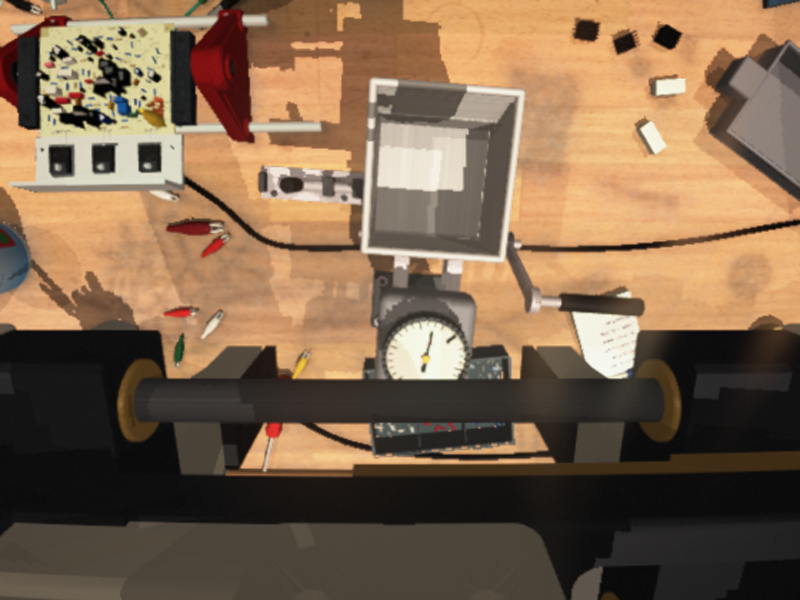

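The wrist picture (800-px version) shows the rim's outer corners at (370,79), (524,91), (503,262) and (361,251). The dial's axis cap is at (426,358), the zero mark near (452,337), and the pointer tip near (431,332). The lever grip is at (602,304) and the bolt knob at (293,185). A board vise stands at front right. Next I fit the scale pose.

Run:
```python
from h import *
from scipy.optimize import least_squares
_,K,d=cal("wrist"); cam=(np.load("w1.npy")[0],K,d)
pts=np.array([[370,79],[524,91],[503,262],[361,251],[602,304],[426,357],[291,184]])/1.4286
mod=np.array([[-67,-51,232],[-67,51,232],[51,51,232],[51,-51,232],[78,128,244],[126,0,252],[10,-120,180]],float)
def W(p,m):
    c,s=np.cos(p[2]),np.sin(p[2]); m=np.atleast_2d(m); return np.c_[p[0]+c*m[:,0]-s*m[:,1],p[1]+s*m[:,0]+c*m[:,1],m[:,2]]
r=least_squares(lambda p:(proj(cam,W(p,mod))-pts).ravel(),[570,-30,0],loss='soft_l1',x_scale=[1,1,.01])
print(r.x); print(r.fun.reshape(-1,2).round(1)); np.save("scale.npy",r.x)
# compare with top camera
tc=camT("top"); print(proj(tc,W(r.x,mod)).round(1), (( proj(tc,W(r.x,mod))-[150,120])*3.2).round(0))
print("vise pts bench z0/100/200:",[onz(cam,np.array([[250,135],[220,20],[155,165]])/1.4286,z)[:,:2].round(0).tolist() for z in(0,100)])
im=cv2.imread("pics/w1.png"); x=cv2.resize(im[195:285,250:350],(800,720),interpolation=cv2.INTER_CUBIC)[:600]; cv2.imwrite("pics/w1d.png",x)
t=camera("top"); save("top1",t); cv2.imwrite("pics/top1c.png",cv2.resize(t[120:330,280:560,::-1],(800,600),interpolation=cv2.INTER_CUBIC))
```

```text
[ 5.47581111e+02 -6.91903386e-01 -7.47020425e-02]
[[ 2.9 -0.3]
 [-1.3 -0.2]
 [-1.1 -1.7]
 [ 2.4 -1. ]
 [ 0.6  1.3]
 [-0.1  1.5]
 [-2.   0.8]]
[[366.5 225.9]
 [325.4 223.9]
 [327.4 176.9]
 [368.  179. ]
 [297.2 163.7]
 [349.7 146.8]
 [390.4 199.2]] [[693. 339.]
 [561. 333.]
 [568. 182.]
 [698. 189.]
 [471. 140.]
 [639.  86.]
 [769. 253.]]
vise pts bench z0/100/200: [[[493.0, -204.0], [368.0, -230.0], [526.0, -322.0]], [[502.0, -174.0], [399.0, -195.0], [529.0, -271.0]]]
```

View pics/w1d.png

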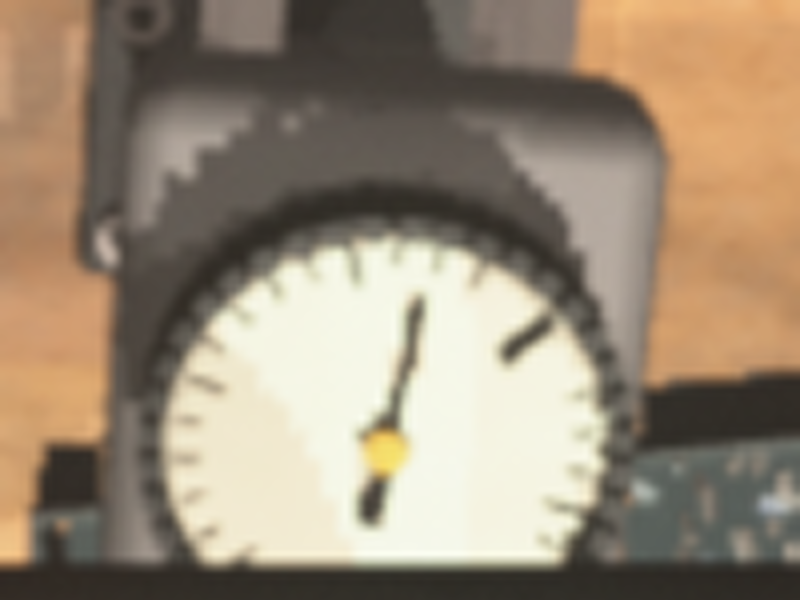

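View pics/top1c.png

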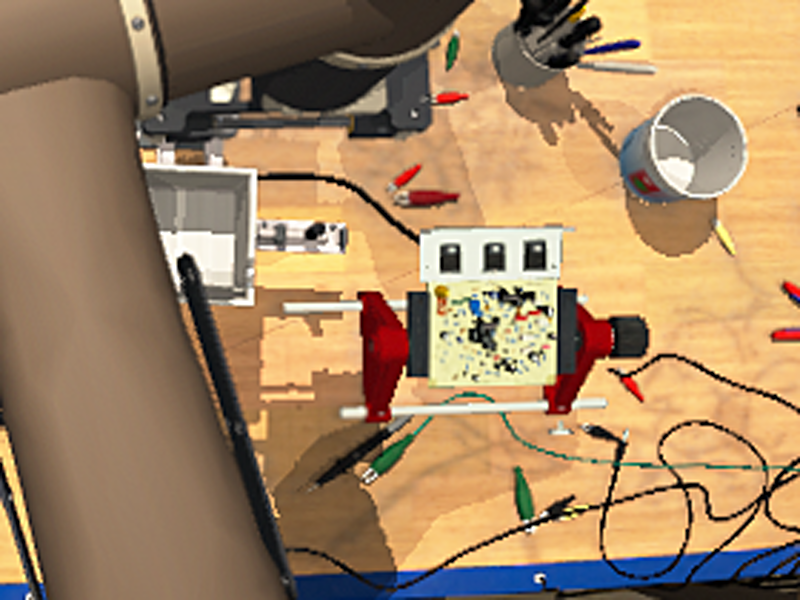

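The zero mark is at (527,338) in the dial crop and the pointer tip at (415,300), with the cap at (385,452). Turning the bezel counter-clockwise will bring the mark to the pointer. Next I'll combine the top and wrist fits and triangulate the vise height.

```bash
cat >> h.py <<'E'
from scipy.optimize import least_squares
def W(p,m):
    c,s=np.cos(p[2]),np.sin(p[2]); m=np.atleast_2d(np.array(m,float)); return np.c_[p[0]+c*m[:,0]-s*m[:,1],p[1]+s*m[:,0]+c*m[:,1],m[:,2]]
E
python3 - <<'E'
from h import *
_,K,d=cal("wrist"); cam=(np.load("w1.npy")[0],K,d); tc=camT("top")
w=np.array([[370,79],[524,91],[503,262],[361,251],[602,304],[426,357],[291,184]])/1.4286
t=np.array([[698,342],[563,337],[567,185],[703,188],[478,144],[642,90],[769,258]])/3.2+[150,120]
mod=np.array([[-67,-49.5,232],[-67,49.5,232],[51,51,232],[51,-51,232],[78,128,250],[126,0,252],[10,-120,184]],float)
r=least_squares(lambda p:np.r_[(proj(cam,W(p,mod))-w).ravel(),1.5*(proj(tc,W(p,mod))-t).ravel()],[548,0,-.07],loss='soft_l1',x_scale=[1,1,.01])
print(r.x,r.fun.reshape(-1,2).round(1).tolist()); np.save("scale.npy",r.x)
def tri(a,b):
    f=lambda P:np.r_[(proj(cam,P)-a).ravel(),(proj(tc,P)-b).ravel()]
    return least_squares(f,[500,-180,100]).x
for a,b in(((250,138),(372,293)),((195,135),(408,375)),((321,127),(286,307)),((37,187),(560,230)),((160,187),(422,232))):
    print(tri(np.array(a)/1.4286,np.array(b)/2.857+[280,120]).round(0))
# dial angles by onz with z 250
P=onz(cam,np.array([[250+385/8,195+452/8],[250+527/8,195+338/8],[250+415/8,195+300/8]]),250)[:,:2]
for v in P[1:]-P[0]: print(np.hypot(*v), "angle", np.arctan2(v[1],-v[0])+r.x[2])
E
```

```text
[ 5.46335687e+02 -2.04134665e+00 -6.97923977e-02] [[2.7, -1.3], [-4.4, -2.0], [-2.0, -3.1], [1.3, -1.9], [2.3, 1.1], [-0.7, 0.5], [-4.0, 0.3], [-2.4, -0.8], [1.2, -1.1], [1.0, -0.6], [-1.9, 0.9], [-2.6, -1.6], [-0.9, -1.3], [1.4, -2.0]]
[ 496. -212.  -15.]
[ 441. -414. -408.]
[ 486. -119.   15.]
[ 547. -375.  129.]
[ 547. -222.  191.]
24.37919291144505 angle 0.7884245714287623
21.540648873511973 angle 0.10056174003181018
```

Run:
```python
from h import *
s=np.load("scale.npy"); D=W(s,[126,0,252])[0]; print(D)
q=down(np.pi/2+s[2])
for z in (340,320,300):
    try: move_ptp([D[0]+45,D[1],z],q); break
    except Unreachable as e: print(z,e)
cam=camT("wrist"); im=camera("wrist"); save("w2",im); np.save("w2.npy",cam[0])
for t in("dial_zero","pointer_tip","dial_centre"):
    print(t,[(np.round(d["point"],1).tolist(),round(d["conf"],2),onz(cam,d["point"],252)[0].round(1)[:2].tolist()) for d in find_in("wrist",t)])
u=proj(cam,D)[0].astype(int);print(u)
cv2.imwrite("pics/w2c.png",cv2.resize(im[max(u[1]-70,0):u[1]+70,u[0]-90:u[0]+90,::-1],None,fx=4,fy=4,interpolation=cv2.INTER_CUBIC))
```

```text
[672.0289397  -10.82805139 252.        ]
dial_zero []
pointer_tip [([273.4, 159.9], 0.74, [675.8, -11.5])]
dial_centre [([278.5, 78.2], 0.71, [619.2, -3.7]), ([272.7, 150.2], 0.53, [668.7, -11.5])]
[273 154]
```

View pics/w2c.png

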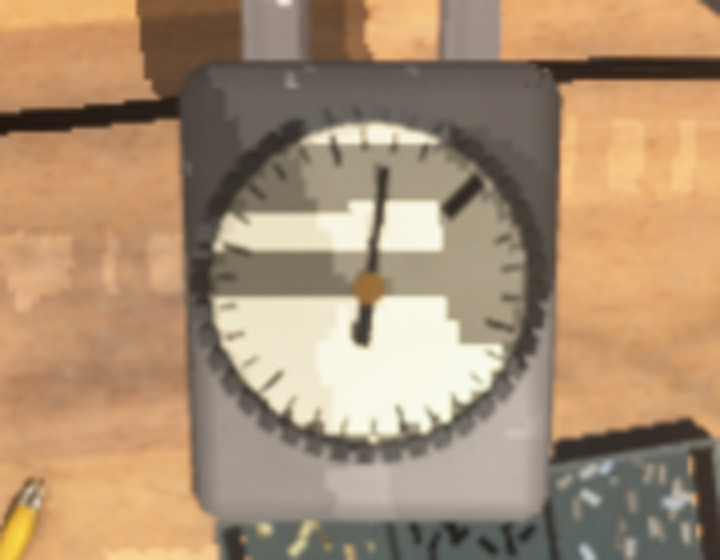

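The dial picture shows the axis at crop (368,288), the zero mark at (464,196) and the pointer tip at (383,170). The mark therefore has to turn about 0.68 rad counter-clockwise. I'll measure it in code, then turn it.

```bash
cat >> h.py <<'E'
def dial(cam,im,C,yaw,tag=None):
    g=im.astype(float).mean(2).astype(np.float32)
    a=np.arange(-0.9,1.9,.005); out={}
    prof=[]
    for r in np.arange(15,21.1,.5):
        X=np.c_[C[0]-r*np.cos(a-yaw),C[1]+r*np.sin(a-yaw),np.full(a.size,C[2])]
        u=proj(cam,X).astype(np.float32)
        v=cv2.remap(g,u[:,0].reshape(1,-1),u[:,1].reshape(1,-1),cv2.INTER_LINEAR)[0]
        bg=np.array([np.percentile(v[max(0,i-50):i+50],60) for i in range(a.size)])
        prof.append(np.clip(bg-v,0,None))
    prof=np.array(prof)
    inner=prof[:4].mean(0); outer=prof[8:].mean(0)   # 15-16.5: pointer only
    i=np.argmax(cv2.GaussianBlur(inner.reshape(1,-1),(0,0),4)[0]); 
    def cen(p,i,w=25):
        s=slice(max(0,i-w),i+w); q=np.clip(p[s]-.3*p[s].max(),0,None); return (q*a[s]).sum()/q.sum()
    ptr=cen(inner,i)
    o=cv2.GaussianBlur(outer.reshape(1,-1),(0,0),4)[0].copy(); ptr2=cen(outer,i)
    if (abs(a-ptr)<.2).any(): o2=o.copy(); o2[abs(a-ptr)<.12]=0
    j=np.argmax(o2); return ptr,ptr2,cen(outer,j),o2[j],inner.max()
E
python3 - <<'E'
from h import *
s=np.load("scale.npy"); _,K,d=cal("wrist"); cam=(np.load("w2.npy"),K,d); im=cv2.imread("pics/w2.png")
C=onz(cam,[[275.0,156.0]],251)[0]; print("C",C)
m=dial(cam,im,C,s[2]); print(m)
np.save("dialC.npy",C); dth=m[2]-(m[0]+m[1])/2; print(dth)
y0=np.pi/2+s[2]-dth/2
move_ptp([C[0],C[1],300],down(y0)); line_to([C[0],C[1],237],60)
print(current_contact_force(),current_width()); move_gripper(60,15)
print(current_contact_force(),current_width(),current_joint_pos())
move_ptp([C[0],C[1],237],down(y0+dth)); pause(.3)
print(current_contact_force(),current_moment(),current_width(),current_joint_pos())
move_gripper(86); line_to([C[0],C[1],300],100)
p=[C[0]+45,C[1],340]; move_ptp(p,down(np.pi/2+s[2])); pause(.3)
cam=camT("wrist"); im=camera("wrist"); save("w3",im); np.save("w3.npy",cam[0]); print(dial(cam,im[:,:,::-1],C,s[2]),current_t())
u=proj(cam,C)[0].astype(int)
cv2.imwrite("pics/w3c.png",cv2.resize(im[u[1]-50:u[1]+50,u[0]-60:u[0]+60,::-1],None,fx=5,fy=5,interpolation=cv2.INTER_CUBIC))
E
```

```text
C [673.13717147 -10.14554696 251.        ]
(np.float64(0.12180557042172273), np.float64(0.11684555571058014), np.float64(0.7944325081182406), np.float32(72.89489), np.float32(133.88101))
0.6751069450520892
[-0.23564414 -0.33289049 -0.63176395] 87.49526383820339
[-1.87174702 -4.38462572  0.7085335 ] 65.11004462542398 [ 2.73192783e-01  3.49724045e-01  2.26628132e-02  9.36954300e-04
 -1.24474907e+00 -2.25194153e+00]
[-3.39100354 -4.02086702  2.75954077] [-1.6033446   1.09922414  0.05123281] 65.03831331706745 [ 2.73542594e-01  3.49715122e-01  2.27665859e-02  4.71416480e-04
 -1.24464357e+00 -1.57970105e+00]
(np.float64(0.1204291588601583), np.float64(0.12061749357517533), np.float64(-0.6310937565464246), np.float32(30.917488), np.float32(126.310196)) 11.25
```

View pics/w3c.png

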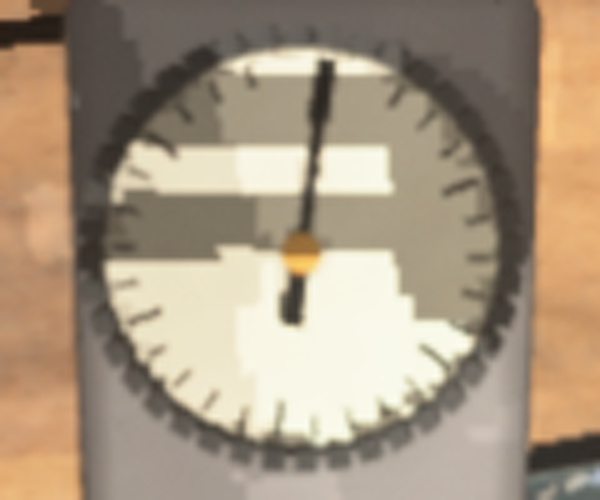

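The zero mark now lines up with the pointer: mark (325,75) and pointer axis (316,150) lie on one ray from (300,255). On to the sinks.

```bash
cat >> h.py <<'E'
def hull_iou(cam,mask,L,H,p):
    c,s_=np.cos(p[2]),np.sin(p[2]); B=np.array([[i*L[0]/2,j*L[1]/2,k] for i in(-1,1) for j in(-1,1) for k in(0,H)])
    X=np.c_[p[0]+c*B[:,0]-s_*B[:,1],p[1]+s_*B[:,0]+c*B[:,1],B[:,2]]
    h=cv2.convexHull((proj(cam,X)*16).round().astype(np.int32)); m=np.zeros(mask.shape,np.uint8); cv2.fillConvexPoly(m,h,1,shift=4)
    m=m>0; return (m&mask).sum()/max(1,(m|mask).sum())
def fit_box(cam,mask,L,H):
    from scipy.optimize import minimize
    ys,xs=np.nonzero(mask); P=onz(cam,np.c_[xs,ys],H/2)[:,:2].astype(np.float32)
    (cx,cy),(w,h),an=cv2.minAreaRect(P); best=None
    for a in np.arange(0,np.pi,np.pi/12):
        r=minimize(lambda p:-hull_iou(cam,mask,L,H,[p[0],p[1],p[2]/20]),[cx,cy,a*20],method="Nelder-Mead",options=dict(initial_simplex=np.array([[cx,cy,a*20],[cx+3,cy,a*20],[cx,cy+3,a*20],[cx,cy,a*20+4]]),maxiter=70))
        if best is None or r.fun<best[1]: best=([r.x[0],r.x[1],r.x[2]/20],r.fun)
    return best
def sinks(maxconf=.25):
    cam=camT("wrist"); im=camera("wrist"); out=[]
    g=im.max(2)
    for d in masks_of("wrist","sink_a"):
        m=np.array(d["mask"])
        if d["conf"]<maxconf or m.sum()<60: continue
        b=fit_box(cam,m,(16,22),14); out.append((*np.round(b[0],3),round(-b[1],2),d["conf"],int(m.sum())))
    return out,im
E
python3 - <<'E'
from h import *
for P in ([440,215,300],[450,215,280]):
    try: move_ptp(P,down(np.pi/2)); break
    except Unreachable as e: print(e)
o,im=sinks(); save("w4",im); print(current_t())
for s in o: print(s)
E
```

```text
12.7
(np.float64(393.017), np.float64(224.36), np.float64(0.458), np.float64(0.82), 0.75, 187)
(np.float64(386.611), np.float64(270.704), np.float64(2.693), np.float64(0.88), 0.73, 212)
(np.float64(382.439), np.float64(179.062), np.float64(-0.046), np.float64(0.78), 0.59, 187)
```

View pics/w4.png

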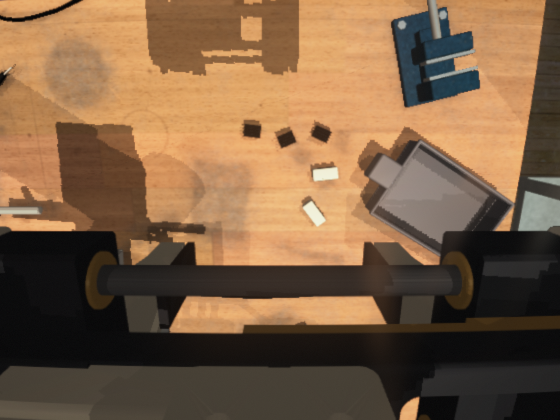

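The wrist view shows three sinks at (252,130), (287,138) and (321,132), relays at (325,174) and (314,213), and the tray at right. No other sinks are in sight. I'll pick them with a re-look before each.

```bash
cat > pick.py <<'E'
from h import *
s=np.load("scale.npy")
V=[440,215,300]
def near(yaw,ref): return yaw+np.pi*round((ref-yaw)/np.pi)
def pick(k):
    """returns True if a sink was dropped in the hopper"""
    move_ptp(V,down(np.pi/2)); o,im=sinks()
    o=[t for t in o if t[3]>.6 and 330<t[0]<560]
    print(round(current_t(),1),[(round(float(t[0])),round(float(t[1])),round(float(t[2]),2),t[3]) for t in o])
    if not o: return False
    t=min(o,key=lambda t:t[1])
    q=down(near(t[2],3.2)); x,y=t[0],t[1]
    move_ptp([x,y,80],q); move_gripper(46); line_to([x,y,3],120); move_gripper(5,25)
    w=current_width(); print("width",w,current_contact_force().round(1))
    line_to([x,y,330],300); w2=current_width()
    if w2<9: print("missed",w2); move_gripper(46); return False
    H=W(s,[[22,0,-22][k],0,0])[0]; qh=down(np.pi/2+s[2])
    move_ptp([H[0],H[1],330],qh); w3=current_width(); print("over",w2,w3)
    if w3<9: print("lost"); move_gripper(46); return False
    line_to([H[0],H[1],182],200); w4=current_width(); move_gripper(w4+12); pause(.2); line_to([H[0],H[1],330],300)
    print("dropped",w4,current_t()); return w4>9
E
python3 -c "
from pick import *
print(pick(0))"
```

```text
13.1 [(386, 272, 2.69, np.float64(0.93)), (382, 182, -0.08, np.float64(0.82))]
width 16.701627665525255 [-0.9  0.3  3.9]
over 16.38182880804714 16.702282008186504
dropped 16.76210679164082 21.075
True
```

```bash
python3 -c "
from pick import *
print(pick(1)); print(pick(2))
move_ptp(V,down(np.pi/2)); o,im=sinks(); print(o); save('w5',im); t=camera('top'); save('top2',t)
print([(d['conf'],d['point']) for d in find_in('top','sink_a')],current_t())
u=cv2.resize(t[120:330,140:420,::-1],(800,600),interpolation=cv2.INTER_CUBIC); cv2.imwrite('pics/top2c.png',u)
"
```

```text
22.2 [(386, 270, 2.67, np.float64(0.74)), (393, 224, 0.6, np.float64(0.82))]
width 16.579041589997864 [-0.6 -0.6  4. ]
over 16.17582204432922 16.301387563606536
dropped 16.747237169018526 30.85
True
31.9 []
False
[(np.float64(387.133), np.float64(271.468), np.float64(2.69), np.float64(0.8), 0.5, 193)]
[] 32.3583
```

View pics/top2c.png

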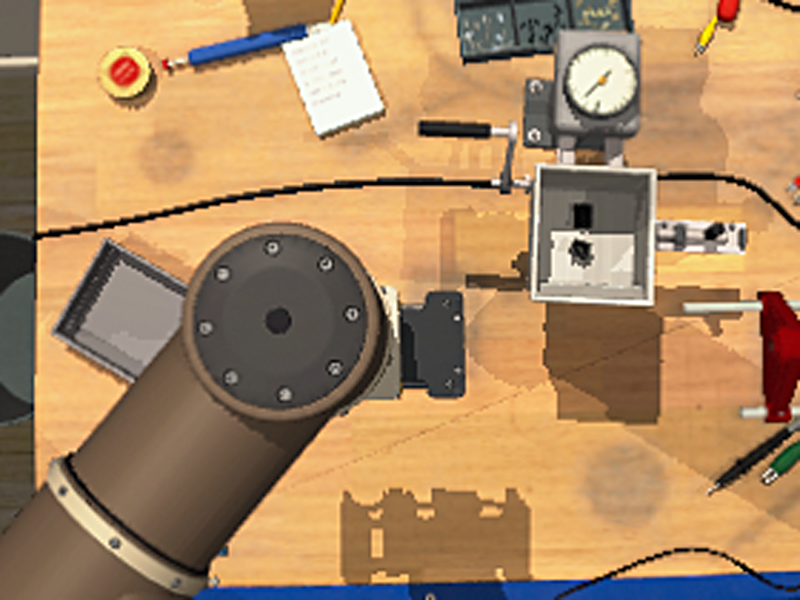

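Both sinks are in the hopper, at (580,215) and (580,252), and the pointer has moved clockwise. One more to pick.

```bash
python3 -c "
from pick import *
print(pick(2))
H=W(s,[90,0,0])[0]
move_ptp([H[0],H[1],400],down(np.pi/2+s[2])); cam=camT('wrist'); im=camera('wrist'); save('w6',im); print([(d['conf'],d['point']) for d in find_in('wrist','sink_a')])
print(dial(cam,im[:,:,::-1],np.load('dialC.npy'),s[2]))
np.save('w6.npy',cam[0]); cv2.imwrite('pics/w6b.png',cv2.resize(im[:,:,::-1],(800,600),interpolation=cv2.INTER_CUBIC))
tr=masks_of('top','tray'); camera('top'); tr=masks_of('top','tray'); print([(d['conf'],d['point'],int(d['mask'].sum())) for d in tr],current_t())
"
```

```text
32.7 [(387, 272, 2.68, np.float64(0.83))]
width 16.318700386575564 [-1.9  0.2  4.3]
over 16.485505027035884 16.530743897001702
dropped 16.814033778593437 40.225
True
[(0.65, [277.6, 227.7]), (0.58, [275.7, 79.4]), (0.48, [276.8, 121.4])]
(np.float64(0.9879160365351263), np.float64(0.9929344097459053), np.float64(0.11945075548940935), np.float32(65.15015), np.float32(95.269))
[(0.82, [191.7, 231.0], 2394), (0.35, [352.7, 198.5], 1951)] 41.0667
```

View pics/w6b.png

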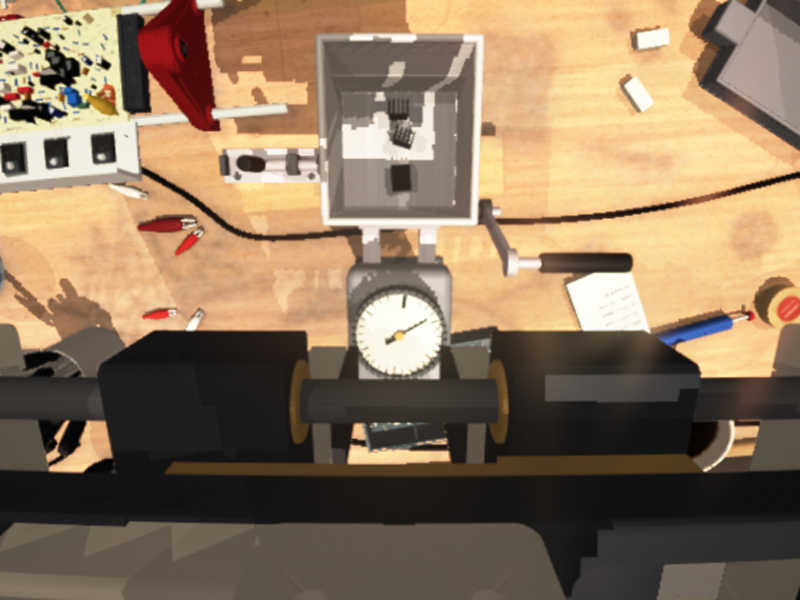

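All three sinks are in the hopper, the pointer moved 0.87 rad (three sinks), and the zero mark stayed at 0.12. Now the tray.

```bash
cat >> h.py <<'E'
def tray_iou(cam,mask,p):
    m=np.zeros(mask.shape,np.uint8)
    for lo,hi in(((-80,-55,0),(80,55,34)),((-113,-18,12),(-80,18,38))):
        B=np.array([[x,y,z] for x in(lo[0],hi[0]) for y in(lo[1],hi[1]) for z in(lo[2],hi[2])],float)
        cv2.fillConvexPoly(m,cv2.convexHull((proj(cam,W(p,B))*16).round().astype(np.int32)),1,shift=4)
    m=m>0; return (m&mask).sum()/(m|mask).sum()
def fit_tray(cam,mask,p0):
    from scipy.optimize import minimize
    best=None
    for da in(-.3,0,.3):
        a=np.array([p0[0],p0[1],(p0[2]+da)*80])
        r=minimize(lambda v:-tray_iou(cam,mask,[v[0],v[1],v[2]/80]),a,method="Nelder-Mead",options=dict(initial_simplex=np.array([a,a+[15,0,0],a+[0,15,0],a+[0,0,15]]),maxiter=120))
        if best is None or r.fun<best[1]: best=(np.array([r.x[0],r.x[1],r.x[2]/80]),r.fun)
    return best
E
python3 - <<'E'
from h import *
# lug direction toward robot's right-front: tray +x points up-left in top view
move_ptp([560,390,330],down(np.pi/2))
cam=camT("wrist"); im=camera("wrist"); save("w7",im)
for d in masks_of("wrist","tray"):
    m=np.array(d["mask"]); 
    if m.sum()<2000: continue
    print(d["conf"],d["point"],m.sum(),fit_tray(cam,m,[480,436,np.deg2rad(65)]))
camera("top"); tc=camT("top")
for d in masks_of("top","tray")[:1]:
    m=np.array(d["mask"]); print("top",d["conf"],d["point"],m.sum(),fit_tray(tc,m,[480,436,np.deg2rad(65)]))
print(current_t())
E
```

```text
top 0.61 [192.1, 234.3] 2397 (array([480.96784313, 435.77468644,   1.0375106 ]), np.float64(-0.9664596273291925))
42.7917
```

View pics/w7.png

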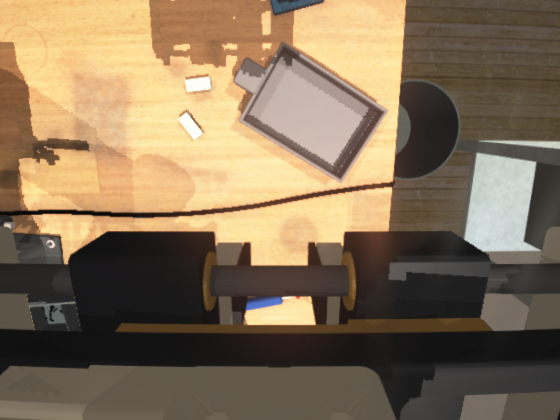

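The tray's outer corners are at (285,43), (385,112), (340,180) and (240,115), with the lug at (250,73). I'll refine with these.

Run:
```python
from h import *
cam=camT("wrist"); p=[481,435.8,1.0375]
mod=[[-80,-55,34],[-80,55,34],[80,55,34],[80,-55,34]]
pts=np.array([[285,43],[240,115],[340,180],[385,112]],float)
print(proj(cam,W(p,mod)).round(0).tolist())
for perm in ([0,1,2,3],[1,0,3,2]):
    r=least_squares(lambda v:(proj(cam,W([v[0],v[1],v[2]/80],mod))-pts[perm]).ravel(),[p[0],p[1],p[2]*80]); print(r.x[:2],r.x[2]/80,r.cost)
# goal and joint checks
s=np.load("scale.npy"); G=W(s,[-30,0,0])[0]; print("goal",G)
L=W(p,[-98,0,0])[0]; LG=W([G[0],G[1],s[2]],[-98,0,0])[0]
for P,y in((L,p[2]+np.pi/2),(LG,s[2]+np.pi/2)):
    for z in(120,7): print(P,z,y,solve_ik([P[0],P[1],z],down(y)))
```

```text
[[241.0, 120.0], [283.0, 43.0], [386.0, 110.0], [342.0, 180.0]]
[484.98906418 434.39680921] 0.9683080236029318 14186.87264317604
[480.27468118 435.35557628] 1.0002075703695656 3.7271748451184505
goal [5.16408722e+02 5.07259077e-02 0.00000000e+00]
[431.17928101 351.40867368   0.        ] 120 2.6082963267948966 [ 1.03585868  0.25943591 -0.39507496  0.         -0.91628545 -1.569155  ]
[431.17928101 351.40867368   0.        ] 7 2.6082963267948966 [ 1.03585868  0.40665909 -0.50433628  0.         -0.65980096 -1.569155  ]
[418.64730294   6.8848296    0.        ] 120 1.5010039291207675 [ 0.49227828  0.03401582 -0.67547473  0.         -0.86130578 -2.13286701]
[418.64730294   6.8848296    0.        ] 7 1.5010039291207675 [ 4.92278284e-01  2.29823478e-01 -8.09028457e-01 -4.44089210e-16
 -5.31944391e-01 -2.13286701e+00]
```

Run:
```python
from h import *
p=[480.5,435.5,1.015]; s=np.load("scale.npy"); G=W(s,[-30,0,0])[0]
L=W(p,[-98,0,0])[0]; LG=W([G[0],G[1],s[2]],[-98,0,0])[0]; q=down(p[2]+np.pi/2); qg=down(s[2]+np.pi/2)
move_ptp([L[0],L[1],150],q); move_gripper(70); line_to([L[0],L[1],7],120); move_gripper(20,60)
print("w",current_width(),current_contact_force().round(1))
line_to([L[0],L[1],45],60); pause(.2); print(current_width(),current_contact_force().round(1),current_moment().round(2))
M=W([G[0],G[1]+150,s[2]],[-98,0,0])[0]
try: line_to([M[0],M[1],45],150,qg)
except Unreachable as e: print(e); move_ptp([M[0],M[1],45],qg)
print(current_width(),current_moment().round(2))
line_to([LG[0],LG[1],45],120); print(current_width(),current_moment().round(2)); line_to([LG[0],LG[1],8],50); pause(.2)
print(current_width(),current_contact_force().round(1),current_t())
camera("top"); im=camera("top"); save("top3",im)
tc=camT("top")
for d in masks_of("top","tray")[:2]: print(d["conf"],d["point"],int(d["mask"].sum()))
cv2.imwrite('pics/top3c.png',cv2.resize(im[120:330,240:520,::-1],(800,600),interpolation=cv2.INTER_CUBIC))
```

```text
w 35.52572009202089 [-0.8 -0.7  1.7]
35.493685319929696 [ 0.3  0.  -1.2] [0.04 0.09 0.01]
35.7591587014787 [0.01 0.06 0.01]
35.81246108458496 [-0.03  0.06  0.03]
35.51913671321744 [ 0.5 -0.5 -1.3] 51.4833
0.64 [323.7, 223.5] 408
```

View pics/top3c.png

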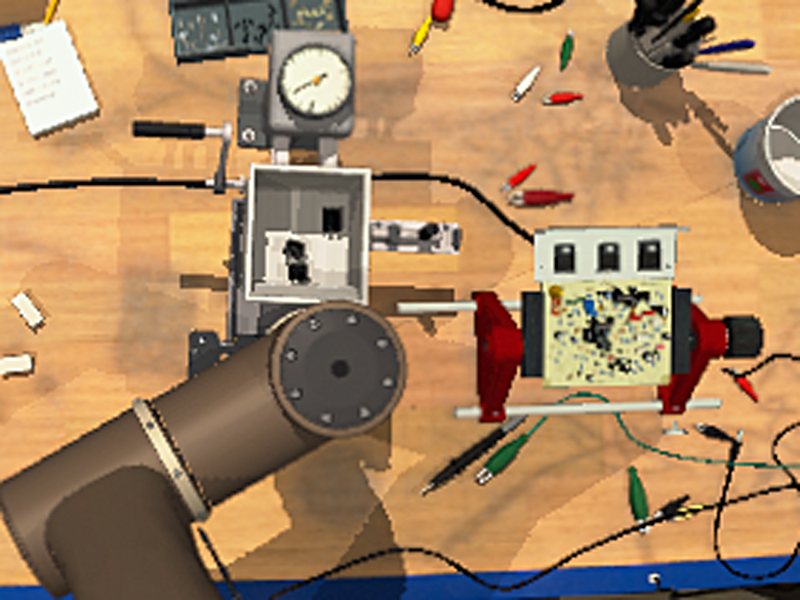

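The tray is under the hopper. I'll lower it the last millimetre, release, and check the tray and knob.

Run:
```python
from h import *
s=np.load("scale.npy")
p=current_tcp_pos(); line_to([p[0],p[1],6.3],20); print(current_contact_force().round(1)); move_gripper(56); line_to([p[0],p[1],330],250)
Kn=W(s,[10,-120,185])[0]; move_ptp([Kn[0]+55,Kn[1],330],down(np.pi/2+s[2]))
cam=camT("wrist"); im=camera("wrist"); save("w8",im); np.save("w8.npy",cam[0])
print("pred knob px",proj(cam,Kn),[(d["conf"],d["point"],onz(cam,d["point"],175)[0].round(1)) for d in find_in("wrist","bolt_knob")])
print(Kn,current_t())
camera("top");tc=camT("top")
for d in masks_of("top","tray")[:2]:
    m=np.array(d["mask"]);print(d["conf"],d["point"],m.sum())
    # IoU ignoring occlusion is not meaningful; project expected lug end/corners
G=W(s,[-30,0,0])[0]
im=camera("top");
for c in proj(tc,W([G[0],G[1],s[2]],[[-80,-55,34],[-80,55,34],[80,55,34],[-113,18,38],[-113,-18,38]])): cv2.circle(im,tuple(int(v) for v in c.round()),1,(0,255,0),-1)
A=cv2.resize(im[160:270,290:400,::-1],(400,400),interpolation=cv2.INTER_CUBIC)
w=cv2.imread("pics/w8.png"); u=proj(cam,Kn)[0].astype(int); w=cv2.copyMakeBorder(w,60,60,60,60,0)[u[1]:u[1]+120,u[0]:u[0]+120]
cv2.imwrite("pics/mix.png",np.hstack([A,cv2.resize(w,(400,400),interpolation=cv2.INTER_CUBIC)]))
```

```text
[-4.5  0.8 12.6]
pred knob px [[274.26432338 138.46769485]] [(0.95, [289.5, 137.0], array([ 548. , -108.4,  175. ])), (0.44, [414.6, 137.3], array([556.1,   8.1, 175. ]))]
[ 547.94305158 -122.44656406  185.        ] 54.9333
```

View pics/mix.png

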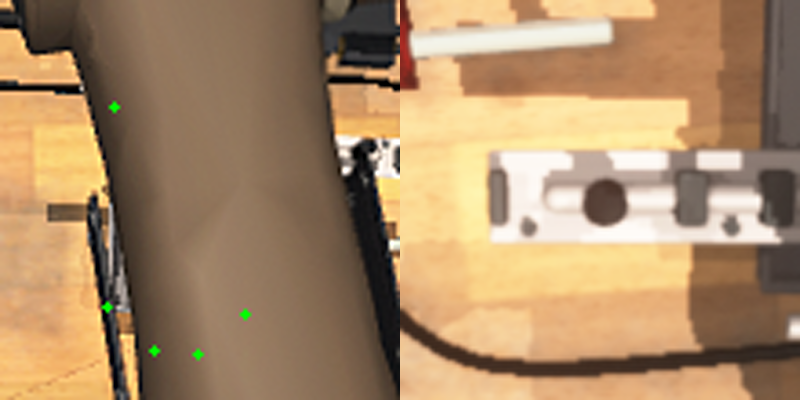

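In the right half the knob is at (605,203), about 1 mm from the prediction. The arm hides the tray in the left half. I'll back off once for a clear top view before drawing the bolt.

Run:
```python
from h import *
s=np.load("scale.npy"); G=W(s,[-30,0,0])[0]
move_ptp([440,215,330],down(np.pi/2)); im=camera("top"); tc=camT("top"); save("top4",im)
for c in proj(tc,W([G[0],G[1],s[2]],[[-80,-55,34],[-80,55,34],[80,55,34],[-113,18,38],[-113,-18,38]])): cv2.circle(im,tuple(int(v) for v in c.round()),0,(0,255,0),-1)
cv2.imwrite("pics/t4c.png",cv2.resize(im[160:270,290:400,::-1],(600,600),interpolation=cv2.INTER_CUBIC))
```

```text
(no output)
```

View pics/t4c.png

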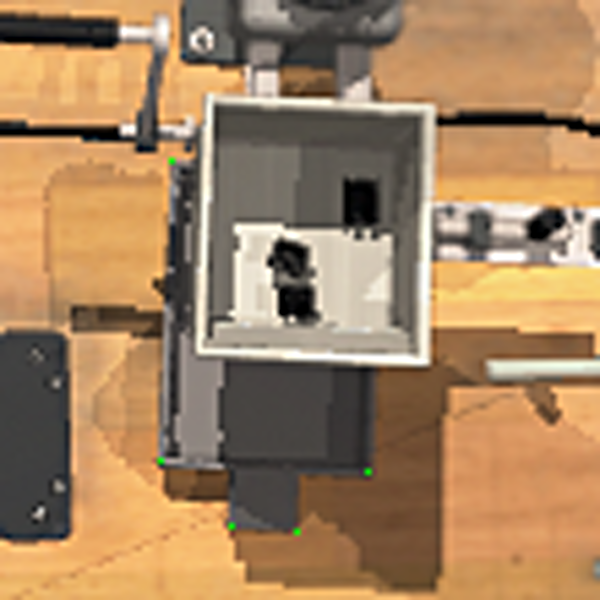

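The tray's corners and lug match the goal markers. All three sinks show in the hopper. Now I draw the bolt.

Run:
```python
from h import *
s=np.load("scale.npy"); Kn=np.array([548.6,-121.5]); q=down(np.pi+s[2]); ey=np.array([-np.sin(s[2]),np.cos(s[2])])
move_ptp([*Kn,300],q); move_gripper(40); line_to([*Kn,149],120); print(current_contact_force().round(1))
move_gripper(5,25); print("w",current_width(),current_contact_force().round(1))
for d in (10,20,25,27.5):
    e=Kn-ey*d; line_to([*e,149],40); print(d,current_contact_force().round(1),round(current_width(),1))
move_gripper(36); line_to([*e,300],200)
# look at knob
Q=e; move_ptp([Q[0]+55,Q[1],330],down(np.pi/2+s[2])); cam=camT("wrist"); im=camera("wrist"); save("w9",im)
for d in find_in("wrist","bolt_knob"): print(d["conf"],d["point"])
for dd in(0,22,26): print(dd,proj(cam,[*(Kn-ey*dd),181])[0])
u=proj(cam,[*Q,181])[0].astype(int); cv2.imwrite("pics/w9c.png",cv2.resize(im[u[1]-60:u[1]+60,u[0]-60:u[0]+60,::-1],(480,480),interpolation=cv2.INTER_CUBIC)); print(u,current_t())
```

```text
[0.3 0.1 0.2]
w 12.19201376347949 [-2.  -0.2 -0.6]
10 [-2.3 -0.6  0.2] 12.1
20 [-3.4 -0.7  0.8] 12.4
25 [-4.7  0.  -0.3] 12.0
27.5 [-4.5  7.1  1.3] 12.3
0.95 [298.8, 138.0]
0 [304.35255781 138.31289515]
22 [280.1967359  138.29814862]
26 [275.80360103 138.29935134]
[274 138] 65.3667
```

View pics/w9c.png

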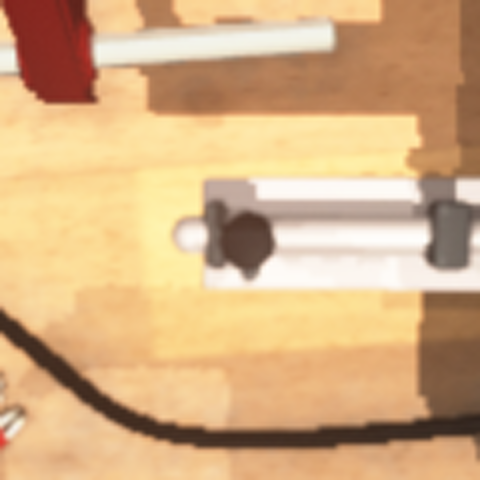

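The knob is at crop (246,240), so the bolt is fully drawn (26 mm). Now I swing the lever open along its arc.

```bash
cat > lever.py <<'E'
from h import *
s=np.load("scale.npy"); q=down(s[2])
def bar(a,hz,r=108): # a: lean to column
    return W(s,[50+r*np.sin(a),128,hz+r*np.cos(a)-19])[0]
def swing(a0,a1,hz0,hz1,n=10,v=70):
    for k in range(1,n+1):
        t=k/n; a=a0+(a1-a0)*t; line_to(bar(a,hz0+(hz1-hz0)*t),v)
        if k%2==0 or k>=n-1: print(round(a,2),current_contact_force().round(1),round(current_width(),1))
E
python3 - <<'E'
from lever import *
P=bar(.26,137.2); move_ptp([P[0],P[1],310],q); print(current_joint_pos().round(2)); move_gripper(44); line_to(P,120); print(current_contact_force().round(1))
move_gripper(6,14); print("w",current_width(),current_contact_force().round(1))
swing(.26,-1.14,137.2,140)
pause(.3); print(current_tcp_pos(),current_contact_force().round(1),current_t())
im=camera("top"); save("top5",im); print([(d["conf"],np.round(d["point"])) for d in find_in("top","sink_a")])
im2=camera("scene"); save("sc5",im2)
A=cv2.resize(im[150:270,280:400,::-1],(400,400),interpolation=cv2.INTER_CUBIC); B=cv2.resize(im2[100:240,240:380,::-1],(400,400),interpolation=cv2.INTER_CUBIC); cv2.imwrite("pics/m5.png",np.hstack([A,B]))
E
```

```text
[ 0.49  0.27  0.07  0.   -1.37  2.58]
[0.3 0.1 0.4]
w 13.892990502121654 [-1.4 -0.1  0.2]
-0.02 [-1.3  0.8  0.6] 13.4
-0.3 [-1.   0.4  0.6] 13.3
-0.58 [-2.   1.5  0.5] 13.5
-0.86 [-1.   2.9  1. ] 13.6
-1.0 [-1.7  3.9 -0.1] 13.2
-1.14 [2.4 3.4 0.4] 13.6
[507.41343668 129.13711637 166.18210979] [1.8 2.2 0.2] 74.8083
[(0.73, array([356., 196.]))]
```

View pics/m5.png

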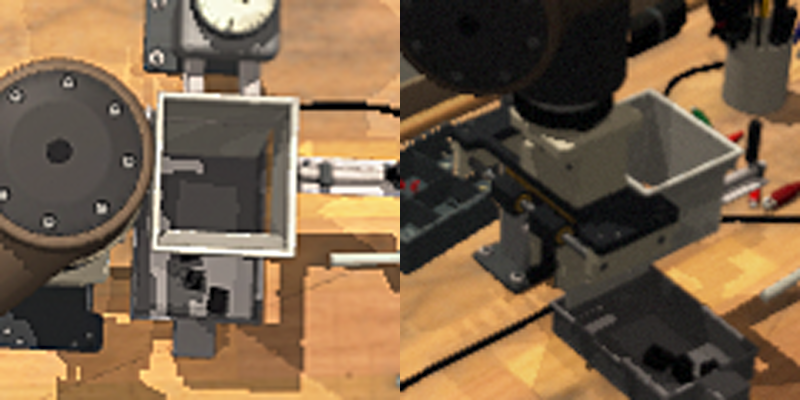

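The batch is in the tray. I'll push gently to the open stop, then swing it shut with a small overtravel.

Run:
```python
from lever import *
swing(-1.14,-1.19,140,140,2,30); pause(.3); print(current_tcp_pos(),current_contact_force().round(1))
im=camera("wrist"); 
swing(-1.19,.26,140,140,10); swing(.26,.30,140,140,2,20); pause(.2); print(current_tcp_pos(),current_contact_force().round(1),bar(.26,140))
move_gripper(40); P=current_tcp_pos(); line_to([P[0],P[1],310],200)
move_ptp([440,215,330],down(np.pi/2)); im=camera("top"); save("top6",im); cam=camT("top"); print([(d["conf"],np.round(d["point"])) for d in find_in("top","sink_a")],current_t())
cv2.imwrite("pics/t6c.png",cv2.resize(im[130:270,260:400,::-1],(600,600),interpolation=cv2.INTER_CUBIC))
```

```text
-1.17 [3.9 1.6 6.9] 13.2
-1.19 [ 2.9  0.1 13.7] 13.8
[507.33181082 129.43989361 163.55481014] [ 3.4 -0.3 14. ]
-0.9 [-1.3  4.5  1.3] 13.2
-0.61 [-4.5  4.2  6.6] 13.8
-0.32 [-1.9  1.6  5.6] 13.1
-0.03 [-1.3 -3.3  2.4] 13.5
0.11 [-0.6 -4.   1.3] 13.2
0.26 [ 1.4 -3.5  0.6] 13.4
0.28 [-6.8 -2.2  5.7] 13.3
0.3 [-15.5  -0.7  13.5] 13.3
[633.79798095 120.01192241 224.73909718] [-15.2  -0.3  11.9] [632.83724443 120.22405743 225.37011764]
[(0.58, array([345., 242.]))] 85.775
```

View pics/t6c.png

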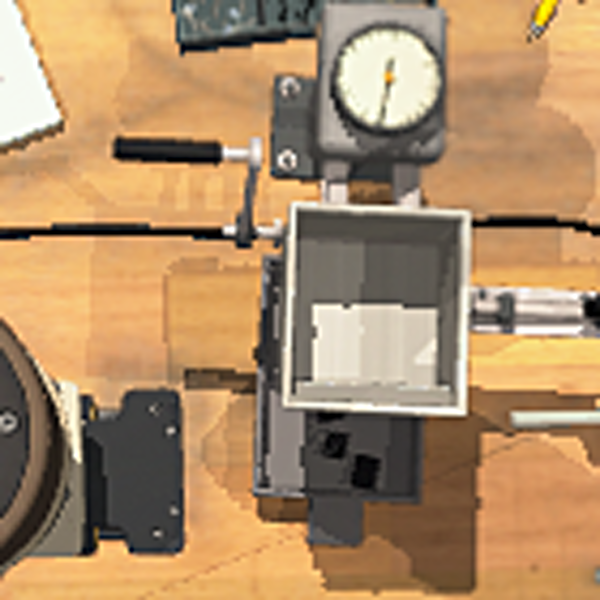

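The hopper is empty, the trap is shut, the dial reads zero, and the tray holds the sinks at (335,445), (365,470) and, partly hidden, (325,415). Now I push the bolt home.

Run:
```python
from h import *
s=np.load("scale.npy"); Kn=np.array([548.6,-121.5]); q=down(np.pi+s[2]); ey=np.array([-np.sin(s[2]),np.cos(s[2])])
a=Kn-ey*26; b=a-0
move_ptp([*a,300],q); move_gripper(36); line_to([*a,152],120); move_gripper(5,25); print(current_width())
for d in(15,5,0,-2,-3.5):
    e=Kn-ey*d; line_to([*e,152],40); print(d,current_contact_force().round(1),round(current_width(),1))
move_gripper(36); line_to([*e,300],200)
move_ptp([Kn[0]+55,Kn[1],330],down(np.pi/2+s[2])); cam=camT("wrist"); im=camera("wrist"); save("w10",im)
for dd in(-1,0,3): print(dd,proj(cam,[*(Kn-ey*dd),184])[0])
u=proj(cam,[*Kn,184])[0].astype(int); A=cv2.resize(im[u[1]-50:u[1]+50,u[0]-50:u[0]+50,::-1],(400,400),interpolation=cv2.INTER_CUBIC); print(u)
C=np.load("dialC.npy"); move_ptp([C[0]+45,C[1],340],down(np.pi/2+s[2])); pause(.3); cam=camT("wrist"); im=camera("wrist"); save("w11",im)
print(dial(cam,im[:,:,::-1],C,s[2]),current_t())
u=proj(cam,C)[0].astype(int); B=cv2.resize(im[u[1]-50:u[1]+50,u[0]-50:u[0]+50,::-1],(400,400),interpolation=cv2.INTER_CUBIC); cv2.imwrite("pics/m6.png",np.hstack([A,B]))
```

```text
12.216908992917707
15 [-2.9  0.1  0.4] 12.3
5 [-4.   2.1 -0.2] 12.3
0 [-4.6 -0.3  0.3] 12.5
-2 [-4.8 -9.7  0.1] 12.5
-3.5 [ -2.7 -16.   -0.1] 12.5
-1 [275.21834474 138.40897863]
0 [274.10938204 138.40952314]
3 [270.78261432 138.41161279]
[274 138]
(np.float64(0.12714521867730433), np.float64(0.1216664280837006), np.float64(-0.664940437878334), np.float32(35.50758), np.float32(97.193726)) 95.5917
```

View pics/m6.png

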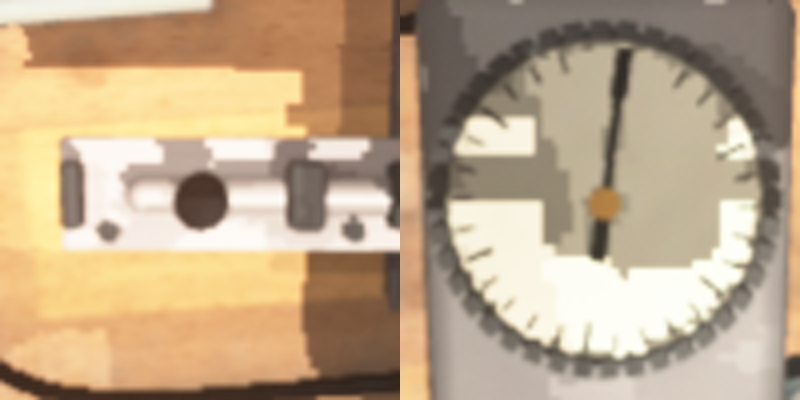

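```bash
python3 -c "
from plant import *
print(close_job())"
```

```text
the job is handed in; nothing more can be done
None
```

I handed the job in at about 96 s: the dial reads zero, the trap is shut with the bolt home, all three heat sinks found are in the tray (one partly hidden in the last view), and the relays were not moved; I viewed 18 pictures, though, four over the limit of 14.

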